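# Close the parts box after taking out the foot that is too tall

## Robot

A 6-joint arm with a two-finger parallel gripper is mounted at the origin on the work surface; the furniture and walls round the work are solid. World frame = base frame: x ahead of the robot, y to its left, z up, the work surface at z = 0. Lengths are in mm, angles in rad, forces in N, time in s.
With the tool pointing down it reaches from about 400 to 925 mm from the base axis. Payload 12.5 kg.
Tool frame: the origin (TCP) lies on the mounting face of the last link; the fingertips stand 190 mm ahead of it and the grasp point (between the pads) lies 171 mm ahead of it (env.grasp_offset is the distance from the TCP to the grasp point, in mm); z points along the fingers, y is the direction in which the jaws open and shut (so a half turn about z gives the same grasp; the last joint's range is limited). The gripper opens to 95 mm and grips with 3 to 60 N. Pads are 20 mm wide; open, the fingers measure 119 mm over their backs; the gripper's body (75 mm by 180 mm) begins 59 mm behind the grasp point.
Start: joints at [-1.213, 0.491, 1.559, -0, 1.092, -0.106], TCP at [279.612, -558.965, 404.761] pointing down, gripper open.
Joint ranges: [-3.1, 3.1], [-0.84, 2.19], [0.05, 2.79], [-1.13, 4.28], [0.06, 2.93], [-2.69, 2.69]. Speed limits (rad/s): [2.22, 2.22, 2.79, 3.14, 3.14, 3.14].

## Interface

Orientations are given as [roll, pitch, yaw] about the fixed x, y, z axes, in that order (R = Rz(yaw) Ry(pitch) Rx(roll)).
In Python, from cell import env, viewer gives the robot as it stands.
- The arm moves only by the tool play_rows, never from a script. Its argument "increments" is a list of rows, each an object of numbers: "dx", "dy", "dz": the shift along the tool's x, y, z in mm; "rx", "ry", "rz": the turn, a rotation vector about the tool's x, y, z in units of 6 degrees (1.0 is 6 degrees). A call has 1 to 8 rows; each row is the pose to reach, as a shift and turn from the pose measured when the call began, along the tool's axes at that moment; what a row does not reach only later rows make up. A row lasts 1/12 s, in which the tool goes at most 41.7 mm and 7.16 degrees, less where a joint would pass 70% of its speed; a pose out of reach is approached as far as the arm can. A call with a gripper value outside its range is refused whole. "fingers" is the opening, from 0 (shut) to 1 (fully open), set as the call begins (left out, the last holds). The fingers move at their own pace and stop on an object; the grip force is fixed at half the most. Time passes only in rows, so rows that repeat a pose let the fingers close. It gives the time, the measured TCP pose, the force and the opening at its end, in the units of the state.
- env.state(): the state, without advancing time (a new reading comes with each control period).
- viewer.read_camera(name): name is "scene" or "top" or "wrist"; returns a dict with "image" (400x640x3 uint8, red, green, blue), "fx", "fy", "cx", "cy" (pixels), "rvec" (rotation vector, rad) and "tvec" (3), from world to camera coordinates, as OpenCV has them. Camera axes: x right, y down, z forward; pixel columns grow to the right and rows downward; lengths in mm; the calibration is good to about 2 mm. The wrist camera is an equidistant fisheye: a pixel r from the principal point sees the ray r / f radians off the axis. A picture is of the moment at which its call begins. There is no depth.
- env.job_done(): hands the job in, once; it reports no verdict.
The state is a dict: "t": time; "joints": joint angles; "qvel": joint speeds; "tau": joint torques, N m; "eef_pos": TCP position; "tcp_rot": TCP orientation; "ft_force": force on the tool from outside, world axes, zero at the start; "moment": the same for the moment, N m; "opening": opening from 0.0 (shut) to 1.0 (fully open).
Only numpy, scipy, OpenCV 4.12 (cv2) and the standard library are available. Lean on these libraries where they do the work, as an engineer would, in place of code of your own. Each camera call takes 0.05 s, during which the arm holds its last target.

## Task

The lid of the wooden parts box will not seat, because the turned foot in it stands up past the dark fill line and above the rim. Lift that foot out and stand it upright on the free end of the plywood board, beside the other foot, and lay the lid squarely on the box so that it sits flat on the rim all round. Set both down, do not drop them.

Things in the scene. Friction and masses are not known exactly. Their poses are not given: they have to be found in the camera images.
- foot_center (a point): Centre (half-way up) of the turned wooden foot standing in one bay of the parts box: round, 86 mm tall (top 43 mm above this point), belly 50 mm across, head about 40 to 45 mm across, axis z. In the box its top is 34 mm or so above the rim. About 0.11 kg. A foot like it already stands on the plywood board.
- box_mouth (a point): Centre of the open mouth of the wooden parts box, at rim height, 58 mm above the bench; x along its long side, z up. Fixed, 200 x 140 mm outside, mouth 184 x 124, walls 8, floor 6. Two bays centred at x = -48 and +48 mm, low divider between: the foot is in one; in the other a sanding block, 16 mm below the rim, may stay. Dark fill line inside, 12 mm below the rim.
- lid_handle (a point): Centre of the loose lid's bar handle, over the lid's middle. Bar 110 mm along lid x, 18 wide (y), 16 high, gap of 20 under it. Lid board 216 x 156 x 10, its underside 38 mm below this point; under it a 140 x 80 x 8 pad enters the mouth loosely. On the bench this point is at 46 mm; seated, 38 mm above the rim. Either way round fits. About 0.28 kg.
- board_spot (a point): Centre of the free end of the plywood board's top face, 12 mm above the bench. The board is fixed, 240 mm (x) by 130 mm (y); its middle is 60 mm from this point along the board's +x, and the other foot (84 mm tall, 50 mm across) stands about 120 mm from this point along +x.
Not all that is in view belongs to the job. What is shaped like the part that bears foot_center but orange or turquoise is not meant.

How it is judged:
By the outcome, as a careful person would: the job done as asked, in the order asked, and still so for the second after the job is handed in, with the robot touching nothing.
It also fails if it takes over 64 s, if anything falls off the work surface, if the arm or the gripper's body presses on something with over 40 N, if the wrist force passes 120 N, or if a joint passes its speed limit or range.

## Working session

There is one attempt and no reset: what is moved stays moved. The work goes in short steps, Python scripts to look and compute and a tool call to move; the robot and the scene stay as the last step left them, time stands still between calls to the robot, and variables do not carry over. Pictures are saved under pics/ and viewed, and the job is handed in when it is done.

Besides the shell and the picture viewer there is one more tool, called after "Emit:" in YAML: its name, and indented under it one key for each argument. play_rows: Moves the arm, as the interface text tells. Its arguments: {"type":"object","properties":{"increments":{"type":"array","items":{"type":"object","properties":{"dx":{"type":"number"},"dy":{"type":"number"},"dz":{"type":"number"},"rx":{"type":"number"},"ry":{"type":"number"},"rz":{"type":"number"}}}},"fingers":{"type":"number"}},"required":["increments"]}

```bash
ls; mkdir -p pics
python3 - <<'E'
from cell import env, viewer
import cv2, numpy as np
print(env.state())
for n in ["scene","top","wrist"]:
    c=viewer.read_camera(n)
    cv2.imwrite(f"pics/{n}0.png",c["image"][:,:,::-1])
    print(n,{k:v for k,v in c.items() if k!="image"})
E
```

```text
pics
{'t': 0.0, 'joints': array([-1.21260919e+00,  4.91532014e-01,  1.55947435e+00, -1.83175700e-05,
        1.09171520e+00, -1.05575776e-01]), 'qvel': array([-0.00035749, -0.00057262, -0.00022815, -0.0006135 , -0.00049959,
        0.00118886]), 'tau': array([-2.14546228e-03, -6.12647223e+01, -2.58177495e+01,  6.91601657e-02,
        4.83653520e-02, -1.07395133e-04]), 'eef_pos': array([ 279.58879194, -558.92346258,  404.17017458]), 'tcp_rot': array([-3.14046832e+00, -1.02808111e-04,  4.63771311e-01]), 'ft_force': array([ 0.08376887, -0.39193581,  0.04556215]), 'moment': array([-0.00029876, -0.00607339, -0.00952775]), 'opening': 0.9973396838272695}
scene {'fx': 488.97143968874724, 'fy': 488.97143968874724, 'cx': 319.35730913661683, 'cy': 194.41626584949577, 'rvec': array([ 1.87443797, -1.0719093 ,  0.59820802]), 'tvec': array([-340.48424818,  273.30970807, 1014.0733401 ])}
top {'fx': 455.6349424816516, 'fy': 455.6349424816516, 'cx': 314.7437624846845, 'cy': 204.99592525522905, 'rvec': array([ 2.20699211, -2.14554038,  0.09615054]), 'tvec': array([ -96.58958358,  508.73188802, 1502.06071086])}
wrist {'fx': 309.70691628693146, 'fy': 309.70691628693146, 'cx': 321.90703059945264, 'cy': 198.31948604641408, 'rvec': array([-2.4956786 ,  1.53987794,  0.18731581]), 'tvec': array([-624.02989672,  -26.11967481,  390.07611704])}
```

View pics/scene0.png

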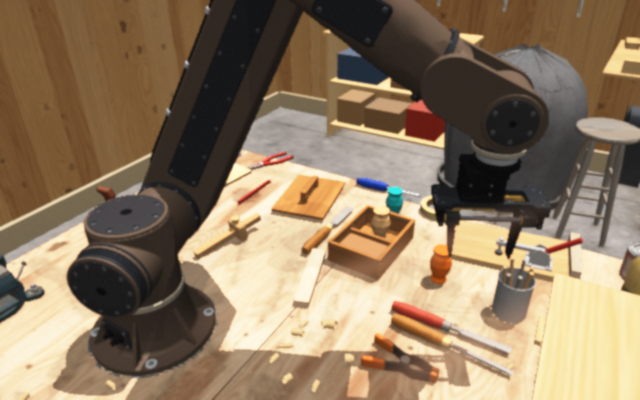

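View pics/top0.png

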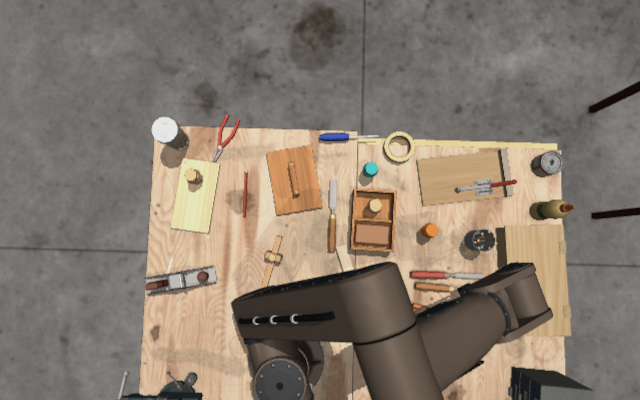

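View pics/wrist0.png

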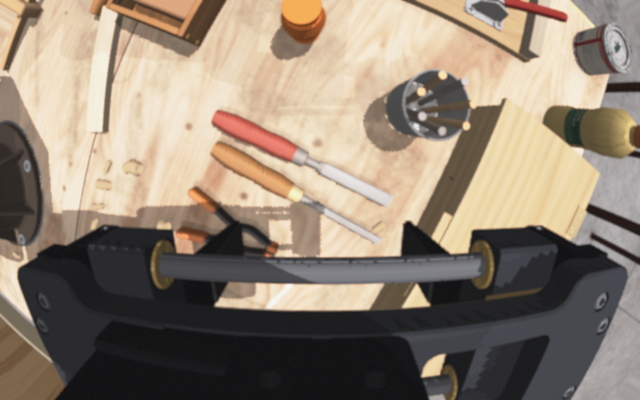

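The top view shows three foot-like parts: plain wood in the box at (375,206), turquoise at (370,170) and orange at (431,230). Only the one in the box fits. A second plain foot stands on the light plywood board at (193,177), so that board's free end is near (195,215). The lid with its bar is at (293,181). The board at (465,177), which has a clamp or saw on it, has no foot and is not the one meant. I'll enlarge to confirm.

```bash
cat > h.py <<'E'
import cv2, numpy as np
from cell import env, viewer
def cam(n):
    c=viewer.read_camera(n); c["R"]=cv2.Rodrigues(np.array(c["rvec"]))[0]; c["t"]=np.array(c["tvec"]); c['n']=n; return c
def ray(c,u,v):
    x=(u-c["cx"])/c["fx"]; y=(v-c["cy"])/c["fy"]
    if c['n']=='wrist':
        r=np.hypot(x,y); d=np.array([x/r*np.sin(r),y/r*np.sin(r),np.cos(r)]) if r>1e-9 else np.array([0,0,1.])
    else: d=np.array([x,y,1.])
    return -c["R"].T@c["t"], c["R"].T@d
def plane(c,u,v,z):
    o,d=ray(c,u,v); return o+d*(z-o[2])/d[2]
def proj(c,p):
    q=c["R"]@np.asarray(p,float)+c["t"]
    if c['n']=='wrist':
        th=np.arctan2(np.hypot(q[0],q[1]),q[2]); f=np.array(q[:2])/max(np.hypot(q[0],q[1]),1e-9)*th
    else: f=q[:2]/q[2]
    return np.array([c["cx"]+c["fx"]*f[0],c["cy"]+c["fy"]*f[1]])
def crop(c,u0,v0,w,h,s,name,marks=()):
    im=c["image"][:,:,::-1].copy()[v0:v0+h,u0:u0+w]
    im=cv2.resize(im,None,fx=s,fy=s,interpolation=cv2.INTER_CUBIC)
    for p in marks: cv2.circle(im,tuple(int(round((a-b+.5)*s)) for a,b in zip(p,(u0,v0))),2,(255,0,255),-1)
    cv2.imwrite("pics/"+name,im)
E
python3 - <<'E'
from h import *
c=cam("top"); 
crop(c,335,155,110,110,5,"t_box.png")
crop(c,165,140,170,110,4.5,"t_lb.png")
c=cam("scene"); crop(c,180,140,250,160,3.2,"s_box.png")
E
```

```text
(no output)
```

View pics/t_box.png

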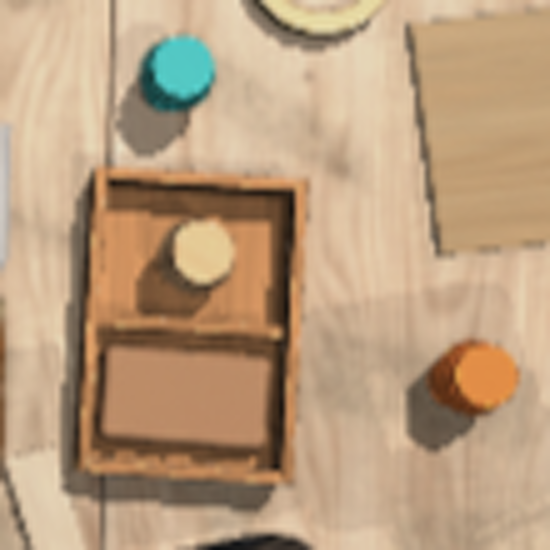

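View pics/t_lb.png

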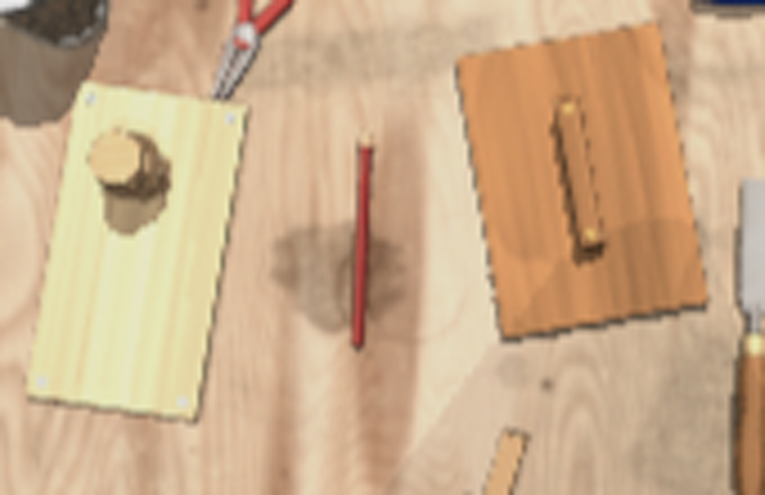

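View pics/s_box.png

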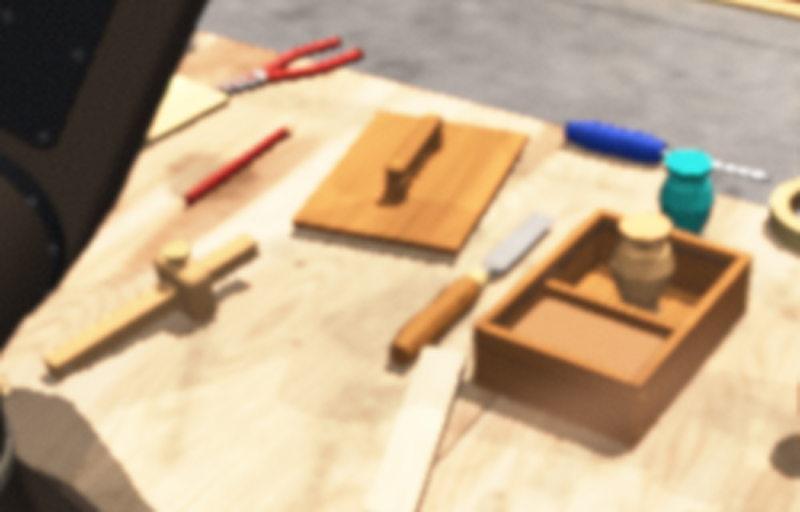

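```bash
cat > meas.py <<'E'
from h import *
c=cam("top")
def P(u0,v0,s,pts,z):
    return np.array([plane(c,u0+(x+.5)/s-.5,v0+(y+.5)/s-.5,z) for x,y in pts])
def fit(n,p):
    m=p.mean(0); e=[np.linalg.norm(p[i]-p[(i+1)%4])for i in range(4)]
    a=(p[0]+p[1]-p[2]-p[3])[:2]; print(n,m.round(1),"edges",np.round(e,1),"yaw up",np.arctan2(a[1],a[0]).round(4)); return m
fit("box",P(335,155,5,[(96,170),(307,182),(291,483),(78,472)],58))
print("foot",P(335,155,5,[(203,252)],92))
fit("lid",P(165,140,4.5,[(457,58),(659,20),(707,303),(503,340)],18))
h=P(165,140,4.5,[(567,102),(593,243)],54);print("handle",h.mean(0),np.linalg.norm(h[0]-h[1]),h)
fit("board",P(165,140,4.5,[(84,84),(247,104),(195,422),(29,400)],12))
print("bfoot",P(165,140,4.5,[(115,156)],96))
E
python3 meas.py
```

```text
box [ 465.2 -274.    58. ] edges [138.5 196.8 138.2 197.6] yaw up -0.0393
foot [[ 510.56926415 -275.24444317   92.        ]]
lid [596.   -9.2  18. ] edges [154.9 217.3 154.4 215.9] yaw up 0.1955
handle [596.0577154  -9.7274464  54.       ] 105.94349050623279 [[647.83397352   1.46294636  54.        ]
 [544.28145728 -20.91783916  54.        ]]
board [533. 321.  12.] edges [124.3 242.  125.  241. ] yaw up -0.1156
bfoot [[592.17393598 319.22225758  96.        ]]
```

Run:
```python
from h import *
c=cam("scene"); 
crop(c,355,175,120,120,5,"s_feet.png",[proj(c,(511.5,-275.6,z)) for z in (6,49,92)])
```

```text
(no output)
```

View pics/s_feet.png

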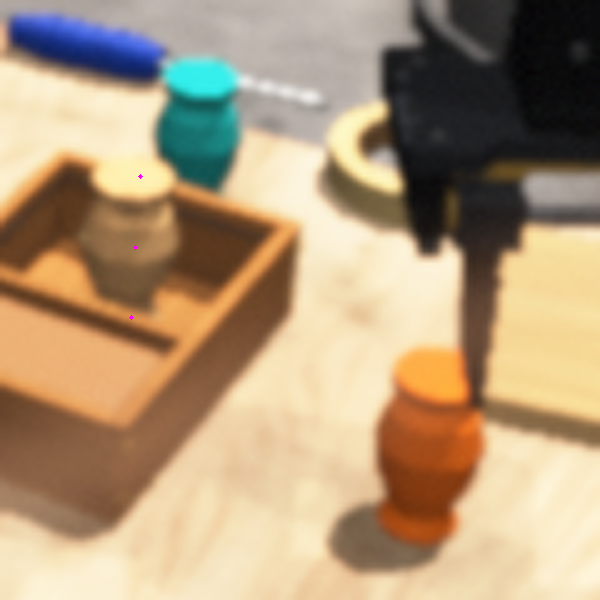

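```bash
cat > go.py <<'E'
from h import *
from scipy.spatial.transform import Rotation as Ro
def go(x,y,z,yaw):
    s=env.state(); R=Ro.from_euler('xyz',s['tcp_rot']); T=Ro.from_euler('xyz',[np.pi,0,yaw])
    tgt=np.array([x,y,z])-T.apply([0,0,1])*env.grasp_offset*-1*-1
    d=R.inv().apply(tgt-s['eef_pos']); r=(R.inv()*T).as_rotvec()/np.radians(6)
    print("d",d.round(1),"r",r.round(3),"dist",np.linalg.norm(d).round(1))
    g=s['eef_pos']+R.apply([0,0,env.grasp_offset]); print("t",round(s['t'],2),"grasp now",g.round(1),"rpy",s['tcp_rot'].round(4),"F",s['ft_force'].round(1),"op",round(s['opening'],3),"j",s['joints'].round(2))
if __name__=="__main__":
    import sys; go(*map(float,sys.argv[1:5]))
E
python3 - <<'E'
from h import *
a=cam("top"); b=cam("scene")
def tri(pa,pb):
    o1,d1=ray(a,*pa);o2,d2=ray(b,*pb); d1/=np.linalg.norm(d1); d2/=np.linalg.norm(d2)
    A=np.c_[d1,-d2]; s=np.linalg.lstsq(A,o2-o1,rcond=None)[0]; p=o1+s[0]*d1;q=o2+s[1]*d2; return (p+q)/2,np.linalg.norm(p-q)
f=lambda u0,v0,x,y,s=5:(u0+(x+.5)/s-.5,v0+(y+.5)/s-.5)
print("foot",tri(f(335,155,203,252),f(355,175,132,177)))
print("scene plane92",plane(b,*f(355,175,132,177),92))
print("turq",tri(f(335,155,182,67),f(355,175,200,77)), plane(a,*f(335,155,182,67),86))
# scene box rim corners from s_box.png (crop 180,140 s3.2)
pts=[(605,212),(750,258),(640,383),(476,325)]
p=np.array([plane(b,*f(180,140,x,y,3.2),58) for x,y in pts]);print(p.round(1),p.mean(0))
E
python3 go.py 511 -275 130 -0.04
```

```text
foot (array([ 509.9181126 , -274.04446738,   91.5700121 ]), np.float64(2.832135648136794))
scene plane92 [ 508.28418316 -273.22425068   92.        ]
turq (array([ 630.15575777, -259.29819068,   85.00313922]), np.float64(2.9459712026595017)) [ 630.69536458 -260.49554292   86.        ]
[[ 560.9 -215.2   58. ]
 [ 555.2 -345.1   58. ]
 [ 366.3 -337.1   58. ]
 [ 369.  -202.    58. ]] [ 462.85671464 -274.83084198   58.        ]
d [ 334.  -150.5  103.4] r [ 0.    -0.     4.811] dist 380.6
t 0.45 grasp now [ 279.6 -559.   233.4] rpy [3.1416 0.     0.4638] F [0.5 0.6 0.3] op 0.999 j [-1.21  0.49  1.56 -0.    1.09 -0.11]
```

Emit:
play_rows:
  increments:
    - {"dx": 20,"dy": -9,"dz": 0,"rz": 0.5}
    - {"dx": 55,"dy": -25,"dz": 5,"rz": 1.2}
    - {"dx": 92,"dy": -41,"dz": 10,"rz": 1.9}
    - {"dx": 129,"dy": -58,"dz": 20,"rz": 2.6}
    - {"dx": 166,"dy": -75,"dz": 30,"rz": 3.3}
    - {"dx": 203,"dy": -92,"dz": 40,"rz": 4.0}
    - {"dx": 240,"dy": -108,"dz": 50,"rz": 4.6}
    - {"dx": 275,"dy": -123,"dz": 60,"rz": 4.81}
  fingers: 0.85

```text
invalid input
```

```bash
python3 go.py 510 -274.5 150 -0.04
```

```text
d [ 333.3 -151.4   83.4] r [ 0.    -0.     4.811] dist 375.4
t 0.45 grasp now [ 279.6 -559.   233.4] rpy [3.1416 0.     0.4638] F [0.5 0.6 0.3] op 0.999 j [-1.21  0.49  1.56 -0.    1.09 -0.11]
```

Emit:
play_rows:
  increments:
    - {"dx": 20,"dy": -9,"dz": 0,"rx": 0,"ry": 0,"rz": 0.5}
    - {"dx": 55,"dy": -25,"dz": 5,"rx": 0,"ry": 0,"rz": 1.2}
  fingers: 0.85

```text
t: 0.62
eef_pos: [316.5, -513.4, 400.0]
tcp_rot: [3.14, 0.0, 0.333]
ft_force: [0.1, 0.2, -0.7]
opening: 0.91
```

```bash
python3 go.py 510 -274.5 150 -0.04
```

```text
d [ 260.9 -162.7   78.4] r [ 1.800e-02 -1.000e-03  3.559e+00] dist 317.4
t 0.62 grasp now [ 316.6 -513.7  228.7] rpy [3.1397e+00 2.0000e-04 3.3270e-01] F [ 0.1  0.2 -0.7] op 0.91 j [-1.13  0.46  1.62 -0.    1.05  0.11]
```

Emit:
play_rows:
  increments:
    - {"dx": 32,"dy": -20,"dz": 5,"rx": 0,"ry": 0,"rz": 0.5}
    - {"dx": 65,"dy": -40,"dz": 15,"rx": 0,"ry": 0,"rz": 1.0}
    - {"dx": 98,"dy": -61,"dz": 25,"rx": 0,"ry": 0,"rz": 1.5}
    - {"dx": 131,"dy": -81,"dz": 35,"rx": 0,"ry": 0,"rz": 2.0}
    - {"dx": 164,"dy": -102,"dz": 45,"rx": 0,"ry": 0,"rz": 2.5}
    - {"dx": 197,"dy": -122,"dz": 55,"rx": 0,"ry": 0,"rz": 3.0}
    - {"dx": 230,"dy": -143,"dz": 65,"rx": 0,"ry": 0,"rz": 3.3}
    - {"dx": 261,"dy": -162.7,"dz": 78,"rx": 0,"ry": 0,"rz": 3.56}

```text
t: 1.28
eef_pos: [511.2, -272.8, 321.8]
tcp_rot: [3.139, -0.002, -0.042]
ft_force: [1.7, -1.2, 0.4]
opening: 0.854
```

```bash
python3 - <<'E'
from h import *
c=cam("wrist"); cv2.imwrite("pics/w1.png",c["image"][:,:,::-1])
E
python3 go.py 510 -274.5 52 -0.04
```

```text
d [-3.3  6.1 95.9] r [-0.003  0.006 -0.008] dist 96.1
t 1.33 grasp now [ 513.5 -268.5  147.9] rpy [-3.1413e+00  6.0000e-04 -4.0800e-02] F [-0.   5.1 -2.3] op 0.85 j [-0.6   0.53  1.76 -0.    0.85  1.02]
```

View pics/w1.png

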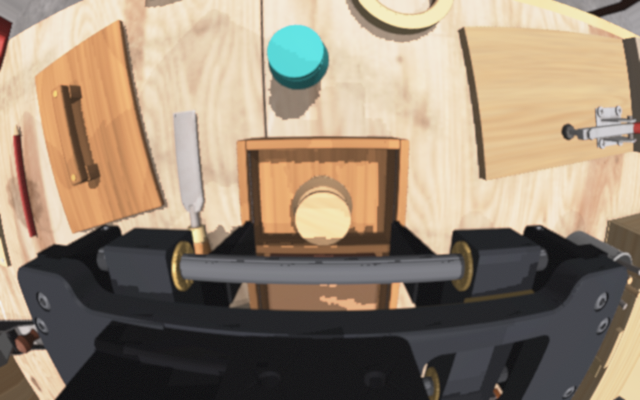

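The wrist view shows the plain foot's top at (323,217), between the fingers in the box. The turquoise foot at (297,55) is clear of it. I'll settle the arm and measure again.

Emit:
play_rows:
  increments:
    - {"dx": -3,"dy": 6,"dz": 0,"rx": 0,"ry": 0,"rz": 0}
    - {"dx": -3,"dy": 6,"dz": 0,"rx": 0,"ry": 0,"rz": 0}
    - {"dx": -3,"dy": 6,"dz": 0,"rx": 0,"ry": 0,"rz": 0}

```text
t: 1.58
eef_pos: [510.0, -275.1, 319.3]
tcp_rot: [-3.141, 0.001, -0.041]
ft_force: [-0.0, 0.1, 0.3]
opening: 0.851
```

```bash
python3 - <<'E'
from h import *
c=cam("wrist"); s=env.state(); print(s['qvel'].round(3))
crop(c,215,115,220,160,3.6,"w2.png",[proj(c,(510,-274.5,92)), proj(c,(510,-274.5,58))]+[proj(c,(464.5+a*np.cos(-.04)-b*np.sin(-.04),-274.3+a*np.sin(-.04)+b*np.cos(-.04),58)) for a in(-100,100) for b in(-70,70)])
im=cv2.cvtColor(c["image"],cv2.COLOR_RGB2HSV)
E
python3 go.py 510 -274.5 52 -0.04
```

```text
[-0.009 -0.004  0.001  0.    -0.     0.004]
d [ 0.2 -0.9 96.2] r [ 0.     0.003 -0.017] dist 96.2
t 1.63 grasp now [ 509.8 -275.4  148.2] rpy [ 3.1416e+00  3.0000e-04 -4.1800e-02] F [-0.1 -0.1  0.4] op 0.851 j [-0.61  0.53  1.76 -0.    0.85  1.  ]
```

View pics/w2.png

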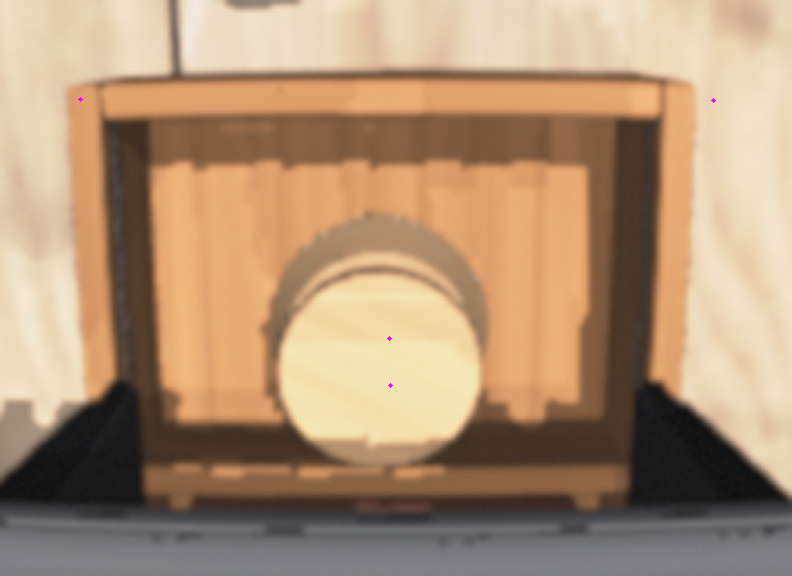

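Run:
```python
from h import *
c=cam("wrist")
f=lambda x,y,s=3.6:(215+(x+.5)/s-.5,115+(y+.5)/s-.5)
for p,z in [((380,368),92),((279,368),92),((482,368),92),((68,87),58),((693,83),58)]: print(p,plane(c,*f(*p),z).round(1))
```

```text
(380, 368) [ 513.2 -273.2   92. ]
(279, 368) [ 514.  -253.4   92. ]
(482, 368) [ 512.4 -293.    92. ]
(68, 87) [ 569.9 -206.1   58. ]
(693, 83) [ 565.1 -344.3   58. ]
```

Emit:
play_rows:
  increments:
    - {"dx": 1.7,"dy": -1.4,"dz": 12,"rx": 0,"ry": 0,"rz": 0}
    - {"dx": 1.7,"dy": -1.4,"dz": 30,"rx": 0,"ry": 0,"rz": 0}
    - {"dx": 1.7,"dy": -1.4,"dz": 48,"rx": 0,"ry": 0,"rz": 0}
    - {"dx": 1.7,"dy": -1.4,"dz": 64,"rx": 0,"ry": 0,"rz": 0}
    - {"dx": 1.7,"dy": -1.4,"dz": 78,"rx": 0,"ry": 0,"rz": 0}
    - {"dx": 1.7,"dy": -1.4,"dz": 88,"rx": 0,"ry": 0,"rz": 0}
    - {"dx": 1.7,"dy": -1.4,"dz": 94,"rx": 0,"ry": 0,"rz": 0}
    - {"dx": 1.7,"dy": -1.4,"dz": 95,"rx": 0,"ry": 0,"rz": 0}

```text
t: 2.35
eef_pos: [511.2, -274.4, 223.5]
tcp_rot: [-3.141, 0.001, -0.043]
ft_force: [0.2, -0.5, 0.9]
opening: 0.844
```

Emit:
play_rows:
  increments:
    - {"dx": 0,"dy": 0,"dz": 0,"rx": 0,"ry": 0,"rz": 0}
    - {"dx": 0,"dy": 0,"dz": 0,"rx": 0,"ry": 0,"rz": 0}
    - {"dx": 0,"dy": 0,"dz": 0,"rx": 0,"ry": 0,"rz": 0}
    - {"dx": 0,"dy": 0,"dz": 0,"rx": 0,"ry": 0,"rz": 0}
    - {"dx": 0,"dy": 0,"dz": 0,"rx": 0,"ry": 0,"rz": 0}
    - {"dx": 0,"dy": 0,"dz": 0,"rx": 0,"ry": 0,"rz": 0}
  fingers: 0.4

```text
t: 2.85
eef_pos: [511.2, -274.4, 223.8]
tcp_rot: [-3.141, 0.001, -0.043]
ft_force: [-0.6, 1.8, 1.7]
opening: 0.501
```

```bash
python3 go.py 511.5 -274 52 -0.04
```

```text
d [ 0.2 -0.4  0.5] r [-0.004  0.008 -0.027] dist 0.7
t 2.85 grasp now [ 511.1 -274.3   52.5] rpy [-3.1412e+00  8.0000e-04 -4.2900e-02] F [-0.6  1.8  1.7] op 0.501 j [-0.61  0.66  1.83 -0.    0.65  1.01]
```

Emit:
play_rows:
  increments:
    - {"dx": 0,"dy": 0,"dz": 0,"rx": 0,"ry": 0,"rz": 0}
    - {"dx": 0,"dy": 0,"dz": 0,"rx": 0,"ry": 0,"rz": 0}
    - {"dx": 0,"dy": 0,"dz": 0,"rx": 0,"ry": 0,"rz": 0}
    - {"dx": 0,"dy": 0,"dz": -3,"rx": 0,"ry": 0,"rz": 0}
    - {"dx": 0,"dy": 0,"dz": -8,"rx": 0,"ry": 0,"rz": 0}
    - {"dx": 0,"dy": 0,"dz": -16,"rx": 0,"ry": 0,"rz": 0}
    - {"dx": 0,"dy": 0,"dz": -25,"rx": 0,"ry": 0,"rz": 0}
    - {"dx": 0,"dy": 0,"dz": -25,"rx": 0,"ry": 0,"rz": 0}
  fingers: 0.2

```text
t: 3.52
eef_pos: [511.6, -274.6, 251.0]
tcp_rot: [3.14, -0.002, -0.043]
ft_force: [0.0, -0.8, -0.2]
opening: 0.502
```

```bash
python3 - <<'E'
from h import *
c=cam("scene"); crop(c,330,130,160,140,4,"s2.png")
E
python3 go.py 511.5 -274 200 -0.04
```

```text
d [   0.2   -0.4 -121.1] r [ 0.008 -0.01  -0.027] dist 121.1
t 3.57 grasp now [ 511.6 -274.6   78.9] rpy [ 3.1408e+00 -1.1000e-03 -4.2800e-02] F [ 0.7 -0.2 -1.1] op 0.504 j [-0.61  0.62  1.81 -0.    0.7   1.01]
```

View pics/s2.png

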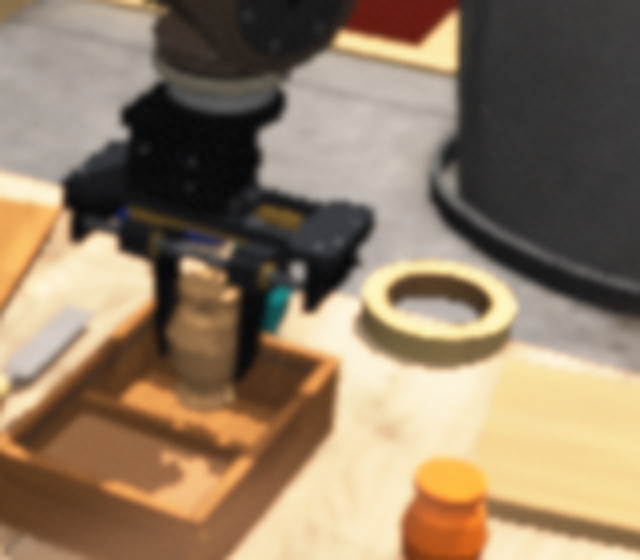

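The foot is held upright between the fingers and has lifted with them; its lower end is at (205,395) in the crop, still just inside the box. I'll raise it clear.

Emit:
play_rows:
  increments:
    - {"dx": 0,"dy": 0,"dz": -10,"rx": 0,"ry": 0,"rz": 0}
    - {"dx": 0,"dy": 0,"dz": -25,"rx": 0,"ry": 0,"rz": 0}
    - {"dx": 0,"dy": 0,"dz": -45,"rx": 0,"ry": 0,"rz": 0}
    - {"dx": 0,"dy": 0,"dz": -65,"rx": 0,"ry": 0,"rz": 0}
    - {"dx": 0,"dy": 0,"dz": -85,"rx": 0,"ry": 0,"rz": 0}
    - {"dx": 0,"dy": 0,"dz": -100,"rx": 0,"ry": 0,"rz": 0}
    - {"dx": 0,"dy": 0,"dz": -105,"rx": 0,"ry": 0,"rz": 0}
    - {"dx": 0,"dy": 0,"dz": -105,"rx": 0,"ry": 0,"rz": 0}

```text
t: 4.23
eef_pos: [511.2, -274.4, 356.6]
tcp_rot: [3.14, -0.003, -0.043]
ft_force: [-0.4, 0.5, -0.2]
opening: 0.503
```

```bash
python3 go.py 473 328 184 0.2
```

```text
d [-6.400e+01 -6.002e+02 -1.000e-01] r [ 0.023 -0.026 -2.318] dist 603.6
t 4.23 grasp now [ 511.7 -274.7  185.3] rpy [ 3.1395e+00 -3.0000e-03 -4.2700e-02] F [-0.4  0.5 -0.2] op 0.503 j [-0.61  0.48  1.73 -0.    0.93  1.01]
```

Emit:
play_rows:
  increments:
    - {"dx": -1,"dy": -10,"dz": 0,"rx": 0,"ry": 0,"rz": -0.05}
    - {"dx": -3,"dy": -28,"dz": 0,"rx": 0,"ry": 0,"rz": -0.1}
    - {"dx": -6,"dy": -54,"dz": 0,"rx": 0,"ry": 0,"rz": -0.2}
    - {"dx": -9,"dy": -82,"dz": 0,"rx": 0,"ry": 0,"rz": -0.3}
    - {"dx": -12,"dy": -110,"dz": 0,"rx": 0,"ry": 0,"rz": -0.4}
    - {"dx": -15,"dy": -138,"dz": 0,"rx": 0,"ry": 0,"rz": -0.5}
    - {"dx": -18,"dy": -166,"dz": 0,"rx": 0,"ry": 0,"rz": -0.6}
    - {"dx": -21,"dy": -194,"dz": 0,"rx": 0,"ry": 0,"rz": -0.7}

```text
t: 4.9
eef_pos: [497.8, -77.8, 355.0]
tcp_rot: [3.14, -0.001, 0.031]
ft_force: [0.8, -0.7, -0.5]
opening: 0.502
```

Emit:
play_rows:
  increments:
    - {"dx": -3,"dy": -28,"dz": 0,"rx": 0,"ry": 0,"rz": -0.1}
    - {"dx": -6,"dy": -56,"dz": 0,"rx": 0,"ry": 0,"rz": -0.2}
    - {"dx": -9,"dy": -84,"dz": 0,"rx": 0,"ry": 0,"rz": -0.3}
    - {"dx": -12,"dy": -112,"dz": 0,"rx": 0,"ry": 0,"rz": -0.4}
    - {"dx": -15,"dy": -140,"dz": 0,"rx": 0,"ry": 0,"rz": -0.5}
    - {"dx": -18,"dy": -168,"dz": 0,"rx": 0,"ry": 0,"rz": -0.6}
    - {"dx": -21,"dy": -196,"dz": 0,"rx": 0,"ry": 0,"rz": -0.7}
    - {"dx": -24,"dy": -220,"dz": 0,"rx": 0,"ry": 0,"rz": -0.8}

```text
t: 5.57
eef_pos: [465.9, 143.3, 353.7]
tcp_rot: [3.14, 0.001, 0.116]
ft_force: [0.7, -0.0, -1.0]
opening: 0.501
```

```bash
python3 go.py 473 328 184 0.2
```

```text
d [  28.5 -182.6   -1.9] r [ 0.014  0.012 -0.8  ] dist 184.8
t 5.57 grasp now [465.7 143.  182.4] rpy [3.140e+00 1.200e-03 1.162e-01] F [ 0.7 -0.  -1. ] op 0.501 j [ 0.16  0.36  1.95 -0.    0.83  1.62]
```

Emit:
play_rows:
  increments:
    - {"dx": 4,"dy": -28,"dz": -1,"rx": 0,"ry": 0,"rz": -0.1}
    - {"dx": 9,"dy": -58,"dz": -2,"rx": 0,"ry": 0,"rz": -0.2}
    - {"dx": 14,"dy": -88,"dz": -2,"rx": 0,"ry": 0,"rz": -0.4}
    - {"dx": 18,"dy": -116,"dz": -2,"rx": 0,"ry": 0,"rz": -0.5}
    - {"dx": 22,"dy": -142,"dz": -2,"rx": 0,"ry": 0,"rz": -0.6}
    - {"dx": 25,"dy": -162,"dz": -2,"rx": 0,"ry": 0,"rz": -0.7}
    - {"dx": 27,"dy": -175,"dz": -2,"rx": 0,"ry": 0,"rz": -0.8}
    - {"dx": 28,"dy": -182,"dz": -2,"rx": 0,"ry": 0,"rz": -0.8}

```text
t: 6.23
eef_pos: [472.0, 328.9, 354.3]
tcp_rot: [3.14, 0.003, 0.202]
ft_force: [0.4, -0.3, -0.4]
opening: 0.501
```

Emit:
play_rows:
  increments:
    - {"dx": 0,"dy": 0,"dz": 0,"rx": 0,"ry": 0,"rz": 0}
    - {"dx": 0,"dy": 0,"dz": 0,"rx": 0,"ry": 0,"rz": 0}

```text
t: 6.4
eef_pos: [471.7, 328.6, 353.7]
tcp_rot: [3.139, 0.004, 0.203]
ft_force: [-1.1, 0.2, -1.1]
opening: 0.5
```

```bash
python3 - <<'E'
from h import *
c=cam("wrist"); cv2.imwrite("pics/w3.png",c["image"][:,:,::-1])
c=cam("top"); crop(c,140,130,150,120,5,"t3.png",[proj(c,(473.4,328,12))])
E
python3 go.py 473 328 64 0.2
```

```text
d [  1.5  -0.  118.8] r [0.021 0.034 0.014] dist 118.9
t 6.5 grasp now [471.4 327.5 182.9] rpy [3.1394 0.0035 0.2015] F [ 0.3 -0.1 -1.1] op 0.504 j [ 0.49  0.48  1.74 -0.    0.93  1.86]
```

View pics/w3.png

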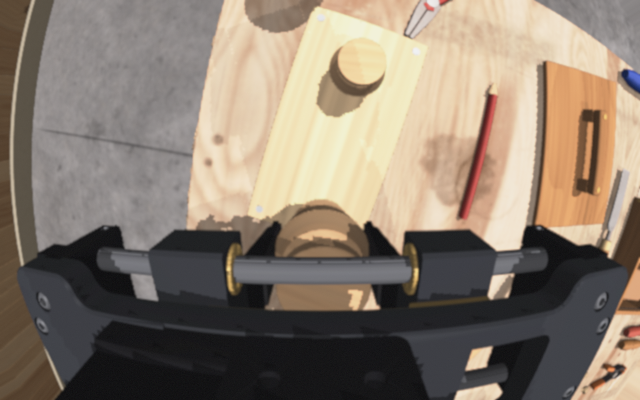

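View pics/t3.png

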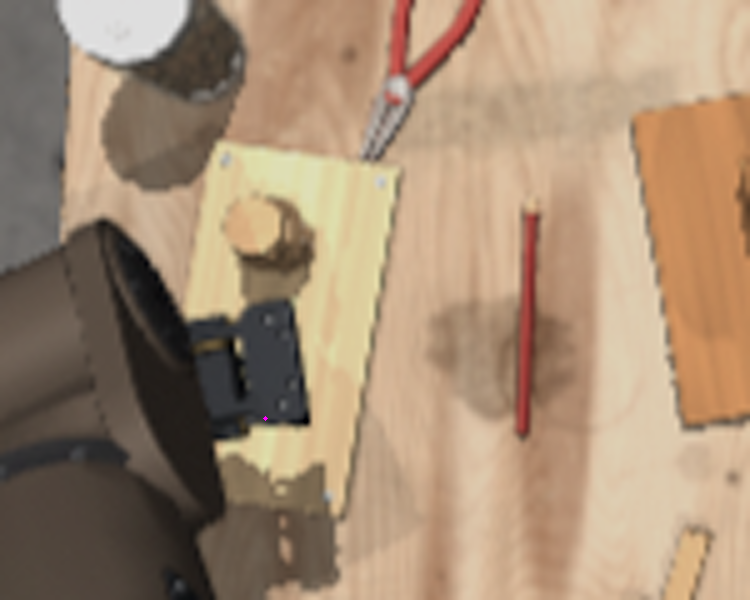

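The foot is over the free end at the marked spot, with the other foot well clear at about (258,225) in the crop. I'll lower it and finish slowly while watching the force.

Emit:
play_rows:
  increments:
    - {"dx": 1,"dy": 0,"dz": 12,"rx": 0,"ry": 0,"rz": 0}
    - {"dx": 2,"dy": 0,"dz": 30,"rx": 0,"ry": 0.03,"rz": 0}
    - {"dx": 2,"dy": 0,"dz": 50,"rx": 0,"ry": 0.03,"rz": 0}
    - {"dx": 2,"dy": 0,"dz": 70,"rx": 0,"ry": 0.03,"rz": 0}
    - {"dx": 2,"dy": 0,"dz": 90,"rx": 0,"ry": 0.03,"rz": 0}
    - {"dx": 2,"dy": 0,"dz": 104,"rx": 0,"ry": 0.03,"rz": 0}
    - {"dx": 2,"dy": 0,"dz": 112,"rx": 0,"ry": 0.03,"rz": 0}
    - {"dx": 2,"dy": 0,"dz": 114,"rx": 0,"ry": 0.03,"rz": 0}

```text
t: 7.17
eef_pos: [473.6, 327.3, 239.1]
tcp_rot: [3.139, 0.002, 0.2]
ft_force: [0.2, 0.1, -0.5]
opening: 0.505
```

```bash
python3 go.py 473.4 328 58.5 0.2
```

```text
d [-0.1 -0.8  9.3] r [0.027 0.022 0.003] dist 9.3
t 7.17 grasp now [473.4 326.8  67.8] rpy [3.1388e+00 2.3000e-03 2.0040e-01] F [ 0.2  0.1 -0.5] op 0.505 j [ 0.49  0.64  1.83 -0.    0.68  1.86]
```

Emit:
play_rows:
  increments:
    - {"dx": 0,"dy": -0.8,"dz": 2,"rx": 0.03,"ry": 0.02,"rz": 0}
    - {"dx": 0,"dy": -0.8,"dz": 4,"rx": 0.03,"ry": 0.02,"rz": 0}
    - {"dx": 0,"dy": -0.8,"dz": 6,"rx": 0.03,"ry": 0.02,"rz": 0}
    - {"dx": 0,"dy": -0.8,"dz": 7,"rx": 0.03,"ry": 0.02,"rz": 0}
    - {"dx": 0,"dy": -0.8,"dz": 8,"rx": 0.03,"ry": 0.02,"rz": 0}
    - {"dx": 0,"dy": -0.8,"dz": 8,"rx": 0.03,"ry": 0.02,"rz": 0}

```text
t: 7.67
eef_pos: [473.5, 328.1, 231.2]
tcp_rot: [-3.141, -0.0, 0.2]
ft_force: [0.2, -0.7, -1.2]
opening: 0.502
```

```bash
python3 go.py 473.4 328 58.5 0.2
```

```text
d [-0.1  0.1  1.4] r [-0.004 -0.001  0.004] dist 1.4
t 7.67 grasp now [473.5 328.2  59.9] rpy [-3.1412e+00 -1.0000e-04  2.0040e-01] F [ 0.2 -0.7 -1.2] op 0.502 j [0.49 0.65 1.83 0.   0.66 1.86]
```

Emit:
play_rows:
  increments:
    - {"dx": 0,"dy": 0,"dz": 0.7,"rx": 0,"ry": 0,"rz": 0}
    - {"dx": 0,"dy": 0,"dz": 1.2,"rx": 0,"ry": 0,"rz": 0}
    - {"dx": 0,"dy": 0,"dz": 1.6,"rx": 0,"ry": 0,"rz": 0}

```text
t: 7.92
eef_pos: [473.5, 328.2, 229.8]
tcp_rot: [-3.141, -0.001, 0.2]
ft_force: [-0.4, -0.3, 5.2]
opening: 0.503
```

```bash
python3 go.py 473.4 328 58.5 0.2
```

```text
d [-0.1  0.1 -0. ] r [-0.006 -0.005  0.004] dist 0.2
t 7.92 grasp now [473.6 328.3  58.5] rpy [-3.141e+00 -6.000e-04  2.004e-01] F [-0.4 -0.3  5.2] op 0.503 j [0.49 0.65 1.83 0.   0.66 1.86]
```

Contact shows as +5 N. Now I'll release and retreat upward.

Emit:
play_rows:
  increments:
    - {"dx": 0,"dy": 0,"dz": 0,"rx": 0,"ry": 0,"rz": 0}
    - {"dx": 0,"dy": 0,"dz": 0,"rx": 0,"ry": 0,"rz": 0}
    - {"dx": 0,"dy": 0,"dz": 0,"rx": 0,"ry": 0,"rz": 0}
    - {"dx": 0,"dy": 0,"dz": 0,"rx": 0,"ry": 0,"rz": 0}
    - {"dx": 0,"dy": 0,"dz": 0,"rx": 0,"ry": 0,"rz": 0}
  fingers: 0.8

```text
t: 8.33
eef_pos: [473.5, 328.1, 229.8]
tcp_rot: [-3.141, -0.001, 0.2]
ft_force: [0.0, 0.3, -0.7]
opening: 0.773
```

Emit:
play_rows:
  increments:
    - {"dx": 0,"dy": 0,"dz": -5,"rx": 0,"ry": 0,"rz": 0}
    - {"dx": 0,"dy": 0,"dz": -15,"rx": 0,"ry": 0,"rz": 0}
    - {"dx": 0,"dy": 0,"dz": -30,"rx": 0,"ry": 0,"rz": 0}
    - {"dx": 0,"dy": 0,"dz": -50,"rx": 0,"ry": 0,"rz": 0}
    - {"dx": 0,"dy": 0,"dz": -70,"rx": 0,"ry": 0,"rz": 0}
    - {"dx": 0,"dy": 0,"dz": -90,"rx": 0,"ry": 0,"rz": 0}
    - {"dx": 0,"dy": 0,"dz": -105,"rx": 0,"ry": 0,"rz": 0}
    - {"dx": 0,"dy": 0,"dz": -110,"rx": 0,"ry": 0,"rz": 0}

```text
t: 9.0
eef_pos: [473.5, 328.1, 343.0]
tcp_rot: [-3.14, -0.004, 0.201]
ft_force: [-0.6, -0.4, -0.1]
opening: 0.801
```

```bash
python3 - <<'E'
from h import *
c=cam("wrist"); cv2.imwrite("pics/w4.png",c["image"][:,:,::-1])
E
python3 go.py 596 -9.5 150 0.2
```

```text
d [ 52.7 355.3  20.9] r [-0.016 -0.041  0.005] dist 359.8
t 9.05 grasp now [474.1 328.6 171.2] rpy [-3.1399 -0.0043  0.2005] F [-0.1  1.   0.6] op 0.802 j [0.49 0.49 1.75 0.   0.89 1.86]
```

View pics/w4.png

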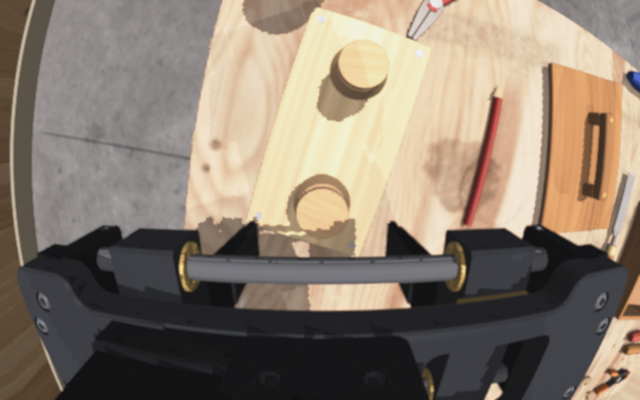

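The foot stands upright at (323,210) on the free end, with the other foot at (362,65). Next, the lid.

Emit:
play_rows:
  increments:
    - {"dx": 3,"dy": 20,"dz": 0,"rx": 0,"ry": 0,"rz": 0}
    - {"dx": 8,"dy": 55,"dz": 0,"rx": 0,"ry": 0,"rz": 0}
    - {"dx": 13,"dy": 90,"dz": 0,"rx": 0,"ry": 0,"rz": 0}
    - {"dx": 18,"dy": 125,"dz": 0,"rx": 0,"ry": 0,"rz": 0}
    - {"dx": 23,"dy": 160,"dz": 0,"rx": 0,"ry": 0,"rz": 0}
    - {"dx": 29,"dy": 195,"dz": 0,"rx": 0,"ry": 0,"rz": 0}
    - {"dx": 34,"dy": 230,"dz": 0,"rx": 0,"ry": 0,"rz": 0}
    - {"dx": 39,"dy": 265,"dz": 0,"rx": 0,"ry": 0,"rz": 0}
  fingers: 0.7

```text
t: 9.72
eef_pos: [564.7, 74.5, 341.6]
tcp_rot: [-3.14, -0.003, 0.201]
ft_force: [0.9, 0.9, -0.0]
opening: 0.7
```

```bash
python3 go.py 596 -9.5 150 0.2
```

```text
d [13.9 88.5 20.2] r [-0.018 -0.031  0.005] dist 91.9
t 9.72 grasp now [565.2  74.9 170.3] rpy [-3.1397 -0.0033  0.2005] F [ 0.9  0.9 -0. ] op 0.7 j [0.01 0.48 1.77 0.   0.89 1.38]
```

Emit:
play_rows:
  increments:
    - {"dx": 4,"dy": 28,"dz": 5,"rx": 0,"ry": 0,"rz": 0}
    - {"dx": 8,"dy": 50,"dz": 10,"rx": 0,"ry": 0,"rz": 0}
    - {"dx": 11,"dy": 70,"dz": 15,"rx": 0,"ry": 0,"rz": 0}
    - {"dx": 13,"dy": 82,"dz": 20,"rx": 0,"ry": 0,"rz": 0}
    - {"dx": 14,"dy": 88,"dz": 20,"rx": 0,"ry": 0,"rz": 0}
    - {"dx": 14,"dy": 88,"dz": 20,"rx": 0,"ry": 0,"rz": 0}
    - {"dx": 14,"dy": 88,"dz": 20,"rx": 0,"ry": 0,"rz": 0}

```text
t: 10.3
eef_pos: [595.8, -8.4, 321.4]
tcp_rot: [-3.139, -0.003, 0.201]
ft_force: [0.4, 0.8, -0.1]
opening: 0.698
```

```bash
python3 - <<'E'
from h import *
c=cam("wrist"); crop(c,200,60,250,190,3.2,"w5.png",[proj(c,(596,-9.5,54))])
E
python3 go.py 596 -9.5 46 0.2
```

```text
d [ -0.3   1.7 104.3] r [-0.02  -0.03   0.011] dist 104.4
t 10.35 grasp now [596.2  -7.6 150.4] rpy [-3.1395e+00 -3.1000e-03  2.0120e-01] F [ 0.4 -0.5  0.2] op 0.699 j [-0.12  0.54  1.72  0.    0.88  1.24]
```

View pics/w5.png

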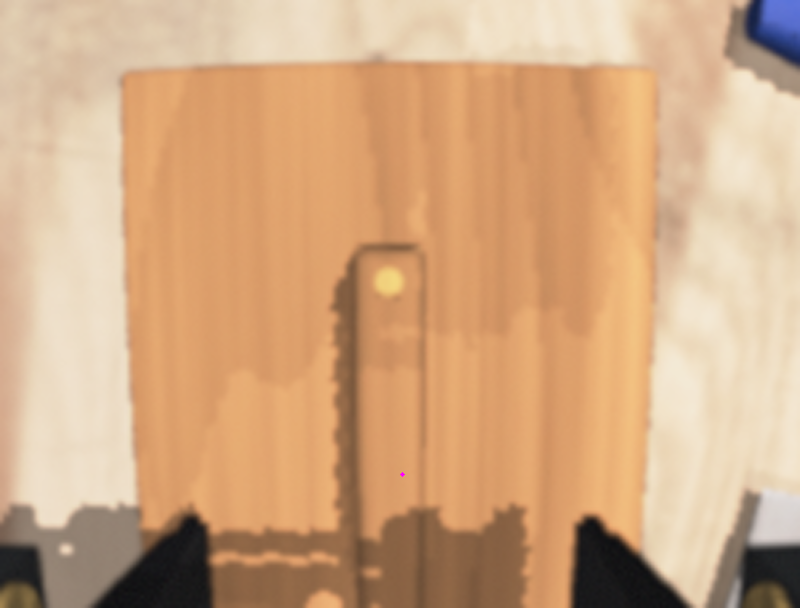

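```bash
python3 - <<'E'
from h import *
c=cam("wrist")
f=lambda x,y,s=3.2:(200+(x+.5)/s-.5,60+(y+.5)/s-.5)
g=lambda p,z:plane(c,*f(*p),z)
a,b=g((122,72),18),g((655,68),18); d=b-a; yaw=np.arctan2(d[0],-d[1]); u=np.array([np.cos(yaw),np.sin(yaw)])
print(a,b,np.linalg.norm(d),yaw,"centre",(a+b)[:2]/2-108*u)
a,b=g((357,246),54),g((423,246),54);print(a,b,np.linalg.norm(b-a),"centre",(a+b)[:2]/2-55*u)
a,b=g((359,480),54),g((424,480),54);print(a,b)
E
python3 go.py 596 -9 46 0.2
```

```text
[687.52173415  91.92396701  18.        ] [719.51846011 -58.90509593  18.        ] 154.1855917316613 0.20903996076563083 centre [597.87119302  -5.90281689]
[651.12246486  13.45908936  54.        ] [654.42004189  -2.61825364  54.        ] 16.41203741536852 centre [598.96857072  -5.99322921]
[592.10290018   1.20580693  54.        ] [595.50796657 -15.33045281  54.        ]
d [ -0.3   1.3 104.5] r [-0.018 -0.033  0.015] dist 104.5
t 10.4 grasp now [596.2  -7.5 150.5] rpy [-3.1397 -0.0034  0.2015] F [ 0.3 -0.6 -0.1] op 0.702 j [-0.12  0.54  1.72  0.    0.88  1.24]
```

Emit:
play_rows:
  increments:
    - {"dx": 0.5,"dy": 0.3,"dz": 12,"rx": 0,"ry": 0,"rz": 0}
    - {"dx": 0.5,"dy": 0.3,"dz": 30,"rx": 0,"ry": -0.03,"rz": 0}
    - {"dx": 0.5,"dy": 0.3,"dz": 50,"rx": 0,"ry": -0.03,"rz": 0}
    - {"dx": 0.5,"dy": 0.3,"dz": 68,"rx": 0,"ry": -0.03,"rz": 0}
    - {"dx": 0.5,"dy": 0.3,"dz": 84,"rx": 0,"ry": -0.03,"rz": 0}
    - {"dx": 0.5,"dy": 0.3,"dz": 95,"rx": 0,"ry": -0.03,"rz": 0}
    - {"dx": 0.5,"dy": 0.3,"dz": 102,"rx": 0,"ry": -0.03,"rz": 0}
    - {"dx": 0.5,"dy": 0.3,"dz": 103.5,"rx": 0,"ry": -0.03,"rz": 0}

```text
t: 11.07
eef_pos: [596.3, -7.4, 217.0]
tcp_rot: [-3.139, 0.001, 0.202]
ft_force: [-0.1, 0.4, -0.5]
opening: 0.705
```

Emit:
play_rows:
  increments:
    - {"dx": 0,"dy": 0,"dz": 0,"rx": 0,"ry": 0,"rz": 0}
    - {"dx": 0,"dy": 0,"dz": 0,"rx": 0,"ry": 0,"rz": 0}
    - {"dx": 0,"dy": 0,"dz": 0,"rx": 0,"ry": 0,"rz": 0}
    - {"dx": 0,"dy": 0,"dz": 0,"rx": 0,"ry": 0,"rz": 0}
    - {"dx": 0,"dy": 0,"dz": 0,"rx": 0,"ry": 0,"rz": 0}
    - {"dx": 0,"dy": 0,"dz": 0,"rx": 0,"ry": 0,"rz": 0}
    - {"dx": 0,"dy": 0,"dz": 0,"rx": 0,"ry": 0,"rz": 0}
    - {"dx": 0,"dy": 0,"dz": 0,"rx": 0,"ry": 0,"rz": 0}
  fingers: 0.05

```text
t: 11.73
eef_pos: [596.4, -7.5, 217.1]
tcp_rot: [-3.139, 0.001, 0.202]
ft_force: [-0.2, 0.3, -0.5]
opening: 0.198
```

```bash
python3 go.py 596 -7.5 46 0.2
```

```text
d [-0.3 -0.1 -0.2] r [-0.023  0.011  0.019] dist 0.4
t 11.73 grasp now [596.1  -7.1  45.8] rpy [-3.1392e+00  1.2000e-03  2.0200e-01] F [-0.2  0.3 -0.5] op 0.198 j [-0.12  0.69  1.79  0.    0.67  1.24]
```

Emit:
play_rows:
  increments:
    - {"dx": 0,"dy": 0,"dz": 0,"rx": 0,"ry": 0,"rz": 0}
    - {"dx": 0,"dy": 0,"dz": 0,"rx": 0,"ry": 0,"rz": 0}
    - {"dx": 0,"dy": 0,"dz": -3,"rx": 0,"ry": 0,"rz": 0}
    - {"dx": 0,"dy": 0,"dz": -8,"rx": 0,"ry": 0,"rz": 0}
    - {"dx": 0,"dy": 0,"dz": -16,"rx": 0,"ry": 0,"rz": 0}
    - {"dx": 0,"dy": 0,"dz": -25,"rx": 0,"ry": 0,"rz": 0}
    - {"dx": 0,"dy": 0,"dz": -30,"rx": 0,"ry": 0,"rz": 0}
    - {"dx": 0,"dy": 0,"dz": -30,"rx": 0,"ry": 0,"rz": 0}

```text
t: 12.4
eef_pos: [596.6, -7.5, 248.9]
tcp_rot: [-3.14, -0.001, 0.202]
ft_force: [0.8, -0.4, -2.1]
opening: 0.187
```

```bash
python3 - <<'E'
from h import *
c=cam("scene"); crop(c,230,130,200,150,4,"s3.png")
E
python3 go.py 596 -7.5 160 0.2
```

```text
d [ -0.4  -0.3 -83.2] r [-0.018 -0.004  0.02 ] dist 83.2
t 12.45 grasp now [596.5  -7.2  76.8] rpy [-3.1397e+00 -4.0000e-04  2.0200e-01] F [ 0.7  1.4 -3.9] op 0.187 j [-0.12  0.64  1.77  0.    0.73  1.24]
```

View pics/s3.png

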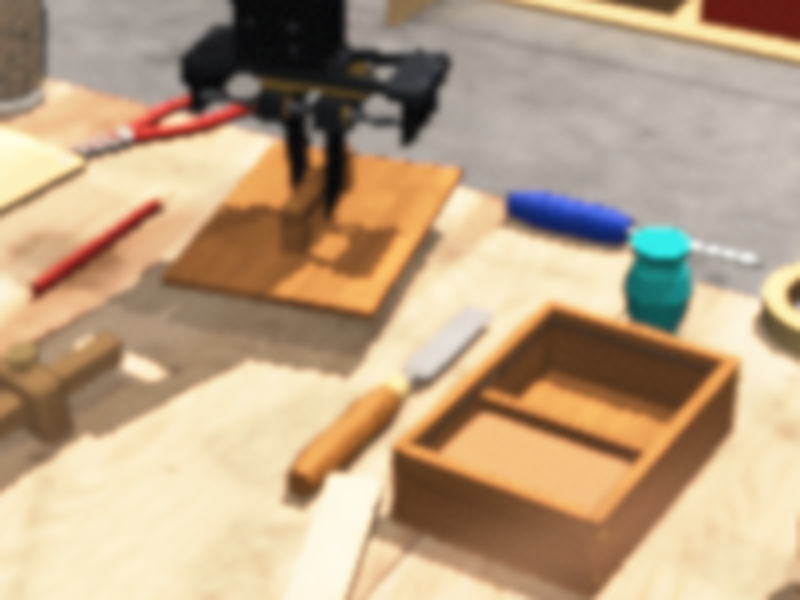

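The lid is gripped by its bar and raised level, and the box mouth is empty apart from the low sanding block. I'll raise it further and check how it sits in the grip.

Emit:
play_rows:
  increments:
    - {"dx": 0,"dy": 0,"dz": -8,"rx": 0,"ry": 0,"rz": 0}
    - {"dx": 0,"dy": 0,"dz": -22,"rx": 0,"ry": 0,"rz": 0}
    - {"dx": 0,"dy": 0,"dz": -40,"rx": 0,"ry": 0,"rz": 0}
    - {"dx": 0,"dy": 0,"dz": -58,"rx": 0,"ry": 0,"rz": 0}
    - {"dx": 0,"dy": 0,"dz": -72,"rx": 0,"ry": 0,"rz": 0}
    - {"dx": 0,"dy": 0,"dz": -80,"rx": 0,"ry": 0,"rz": 0}
    - {"dx": 0,"dy": 0,"dz": -83,"rx": 0,"ry": 0,"rz": 0}
    - {"dx": 0,"dy": 0,"dz": -83,"rx": 0,"ry": 0,"rz": 0}

```text
t: 13.12
eef_pos: [596.4, -7.7, 331.5]
tcp_rot: [-3.14, -0.001, 0.202]
ft_force: [0.3, -0.0, -3.2]
opening: 0.187
```

```bash
python3 - <<'E'
from h import *
c=cam("wrist"); cv2.imwrite("pics/w6.png",c["image"][:,:,::-1])
c=cam("top"); crop(c,240,120,170,150,4.5,"t6.png")
E
python3 go.py 465.5 -273.5 160 -0.038
```

```text
d [-181.5  234.2   -1.3] r [-0.021  0.009  2.293] dist 296.3
t 13.22 grasp now [596.1  -7.3 159.1] rpy [-3.1393e+00  7.0000e-04  2.0210e-01] F [ 0.4  0.5 -2.8] op 0.188 j [-0.12  0.53  1.71  0.    0.9   1.24]
```

View pics/w6.png

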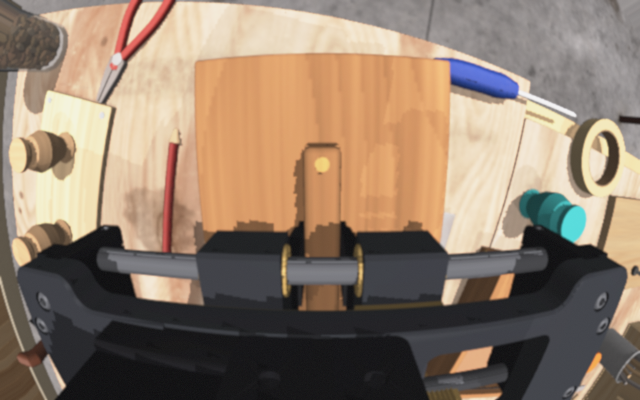

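View pics/t6.png

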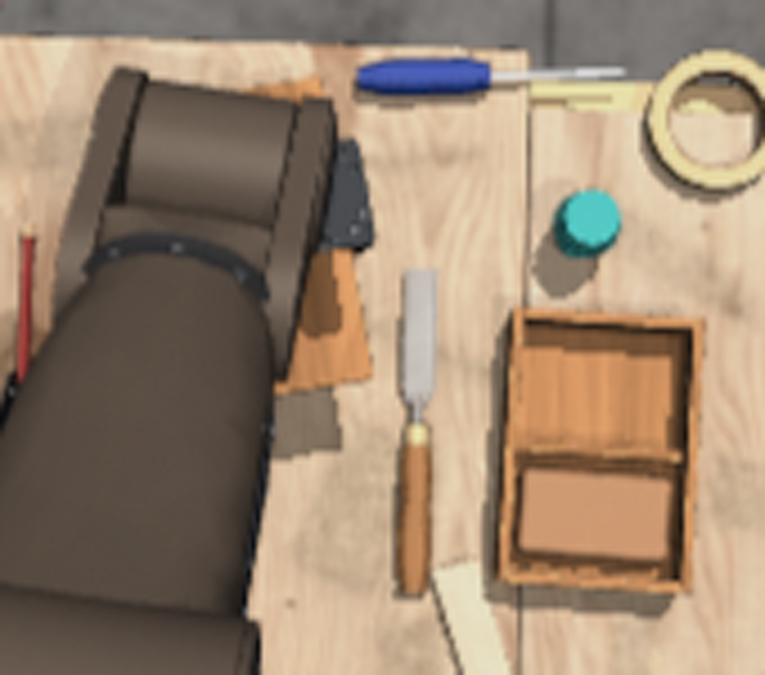

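```bash
python3 - <<'E'
from h import *
c=cam("wrist"); crop(c,180,40,290,110,2.75,"w7.png")
s=env.state()
g=lambda p,z:plane(c,*p,z)
gz=159.3
def rep(n,a,b,L):
    d=b-a; yaw=np.arctan2(d[0],-d[1]); u=np.array([np.cos(.202),np.sin(.202)])
    print(n,np.linalg.norm(d),yaw,(a+b)[:2]/2-L*u)
rep("bar",g((303.5,145),gz+8),g((340.5,145),gz+8),55)
rep("lid",g((195,62),gz-28),g((450,60),gz-28),108)
cb=cam("top")
pts=[(513,309),(704,321),(690,592),(497,582)]
p=np.array([plane(cb,240+(x+.5)/4.5-.5,120+(y+.5)/4.5-.5,58) for x,y in pts]); a=(p[0]+p[1]-p[2]-p[3]); print(p.mean(0),np.arctan2(a[1],a[0]),[np.linalg.norm(p[i]-p[i-1]) for i in range(4)])
E
python3 go.py 465.5 -273 160 -0.038
```

```text
bar 17.060263519376285 0.20341105401543816 [598.96717913  -5.88368741]
lid 154.28111605257183 0.21147833857629184 [597.41937032  -6.32721574]
[ 465.56234521 -273.92436421   58.        ] -0.03809462720827076 [np.float64(198.42511089501377), np.float64(139.34052342460387), np.float64(196.83000357704785), np.float64(139.09342662893434)]
d [-181.5  233.7   -1.5] r [-0.022  0.013  2.292] dist 295.8
t 13.32 grasp now [596.1  -7.3 158.9] rpy [-3.1392e+00  1.1000e-03  2.0210e-01] F [-0.2  0.7 -1.9] op 0.189 j [-0.12  0.53  1.71  0.    0.9   1.24]
```

View pics/w7.png

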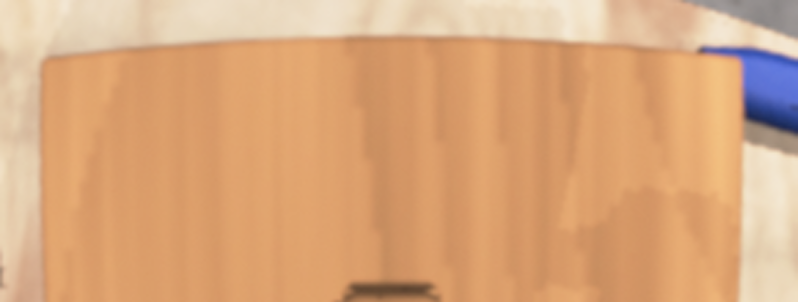

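Emit:
play_rows:
  increments:
    - {"dx": -6,"dy": 8,"dz": 0,"rx": 0,"ry": 0,"rz": 0.1}
    - {"dx": -18,"dy": 23,"dz": 0,"rx": 0,"ry": 0,"rz": 0.25}
    - {"dx": -34,"dy": 44,"dz": 0,"rx": 0,"ry": 0,"rz": 0.45}
    - {"dx": -50,"dy": 65,"dz": 0,"rx": 0,"ry": 0,"rz": 0.65}
    - {"dx": -67,"dy": 86,"dz": 0,"rx": 0,"ry": 0,"rz": 0.85}
    - {"dx": -84,"dy": 108,"dz": 0,"rx": 0,"ry": 0,"rz": 1.05}
    - {"dx": -101,"dy": 130,"dz": 0,"rx": 0,"ry": 0,"rz": 1.25}
    - {"dx": -115,"dy": 148,"dz": 0,"rx": 0,"ry": 0,"rz": 1.45}

```text
t: 13.98
eef_pos: [512.1, -177.6, 329.5]
tcp_rot: [-3.139, 0.002, 0.048]
ft_force: [0.9, 0.1, -2.8]
opening: 0.188
```

```bash
python3 go.py 465.6 -273.4 160 -0.038
```

```text
d [-51.   93.4  -1.9] r [-0.022  0.023  0.822] dist 106.5
t 13.98 grasp now [ 511.6 -177.2  158.2] rpy [-3.1391e+00  2.3000e-03  4.8100e-02] F [ 0.9  0.1 -2.8] op 0.188 j [-0.46  0.47  1.85  0.    0.83  1.07]
```

Emit:
play_rows:
  increments:
    - {"dx": -9,"dy": 17,"dz": 0,"rx": 0,"ry": 0,"rz": 0.15}
    - {"dx": -19,"dy": 35,"dz": -1,"rx": 0,"ry": 0,"rz": 0.3}
    - {"dx": -29,"dy": 53,"dz": -1,"rx": 0,"ry": 0,"rz": 0.5}
    - {"dx": -38,"dy": 70,"dz": -1,"rx": 0,"ry": 0,"rz": 0.65}
    - {"dx": -46,"dy": 84,"dz": -1,"rx": 0,"ry": 0,"rz": 0.75}
    - {"dx": -50,"dy": 91,"dz": -1,"rx": -0.02,"ry": 0.02,"rz": 0.82}
    - {"dx": -51,"dy": 93.4,"dz": -1,"rx": -0.02,"ry": 0.02,"rz": 0.82}
    - {"dx": -51,"dy": 93.4,"dz": -1,"rx": -0.02,"ry": 0.02,"rz": 0.82}

```text
t: 14.65
eef_pos: [465.4, -273.7, 330.2]
tcp_rot: [-3.141, 0.001, -0.039]
ft_force: [-0.2, 0.5, -2.4]
opening: 0.187
```

```bash
python3 go.py 465.6 -273.4 110 -0.038
```

```text
d [ 0.3 -0.3 48.9] r [-0.005  0.006 -0.006] dist 48.9
t 14.65 grasp now [ 465.2 -273.6  158.9] rpy [-3.1411e+00  7.0000e-04 -3.8700e-02] F [-0.2  0.5 -2.4] op 0.187 j [-0.65  0.46  1.85  0.    0.83  0.96]
```

Emit:
play_rows:
  increments:
    - {"dx": 0.3,"dy": -0.2,"dz": 6,"rx": 0,"ry": 0,"rz": 0}
    - {"dx": 0.3,"dy": -0.2,"dz": 16,"rx": 0,"ry": 0,"rz": 0}
    - {"dx": 0.3,"dy": -0.2,"dz": 28,"rx": 0,"ry": 0,"rz": 0}
    - {"dx": 0.3,"dy": -0.2,"dz": 39,"rx": 0,"ry": 0,"rz": 0}
    - {"dx": 0.3,"dy": -0.2,"dz": 46,"rx": 0,"ry": 0,"rz": 0}
    - {"dx": 0.3,"dy": -0.2,"dz": 49,"rx": 0,"ry": 0,"rz": 0}
    - {"dx": 0.3,"dy": -0.2,"dz": 49,"rx": 0,"ry": 0,"rz": 0}

```text
t: 15.23
eef_pos: [465.8, -273.1, 280.2]
tcp_rot: [-3.14, 0.002, -0.038]
ft_force: [-0.1, -0.5, -2.7]
opening: 0.188
```

```bash
python3 - <<'E'
from h import *
c=cam("scene"); crop(c,300,130,190,150,4.2,"s8.png")
c=cam("top"); crop(c,310,140,150,120,5.3,"t8.png")
E
python3 go.py 465.6 -273.4 96 -0.038
```

```text
d [-0.2  0.  14. ] r [-0.004  0.005 -0.003] dist 14.0
t 15.33 grasp now [ 465.7 -273.3  110. ] rpy [-3.1411e+00  6.0000e-04 -3.8300e-02] F [-1.2  0.2 -3. ] op 0.187 j [-0.65  0.53  1.89  0.    0.72  0.96]
```

View pics/s8.png

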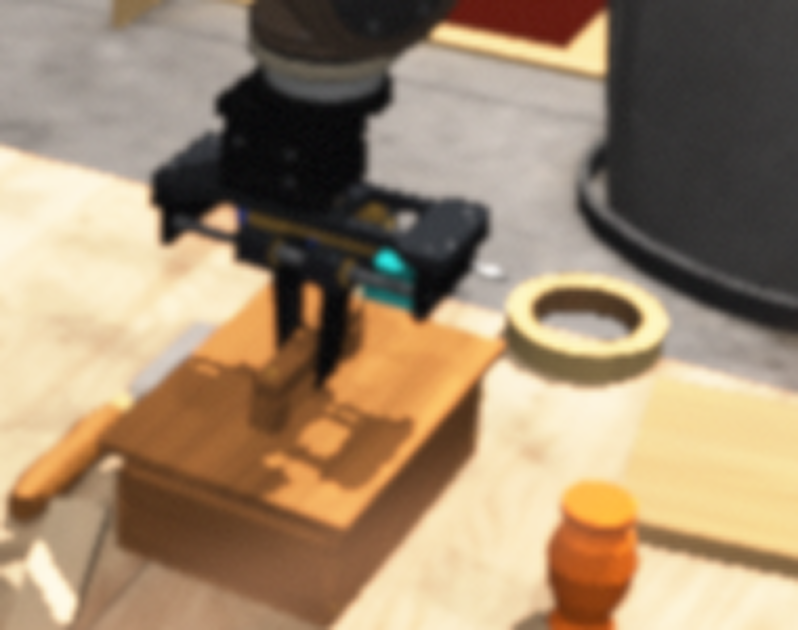

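View pics/t8.png

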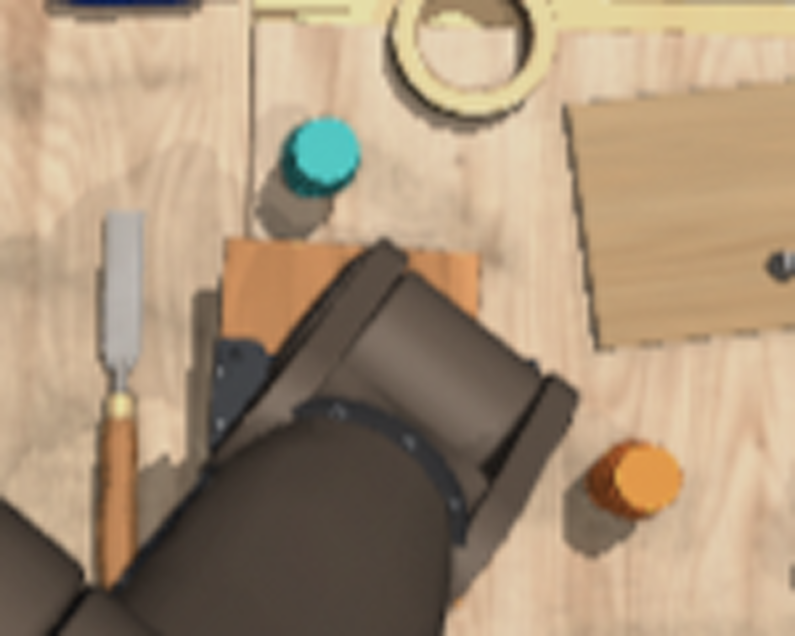

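Run:
```python
from h import *
c=cam("top")
f=lambda x,y:(310+(x+.5)/5.3-.5,140+(y+.5)/5.3-.5)
a,b=plane(c,*f(228,239),82),plane(c,*f(480,255),82);d=b-a;yaw=np.arctan2(d[0],-d[1]);u=np.array([np.cos(yaw),np.sin(yaw)])
print(a,b,np.linalg.norm(d),yaw,(a+b)[:2]/2-108*np.array([np.cos(-.038),np.sin(-.038)]))
```

```text
[ 575.24016995 -202.58608451   82.        ] [ 569.77702081 -356.16137817   82.        ] 153.67243351383598 -0.035558105216824856 [ 464.586562   -275.27071897]
```

The lid hangs level just above the rim. The top view puts it within about 1 mm of the box centre and 0.003 rad of its yaw. I'll shift it 1 mm and lower it slowly.

Emit:
play_rows:
  increments:
    - {"dx": 0,"dy": -1,"dz": 2,"rx": 0,"ry": 0,"rz": 0}
    - {"dx": 0,"dy": -1,"dz": 4,"rx": 0,"ry": 0,"rz": 0}
    - {"dx": 0,"dy": -1,"dz": 6,"rx": 0,"ry": 0,"rz": 0}
    - {"dx": 0,"dy": -1,"dz": 8,"rx": 0,"ry": 0,"rz": 0}
    - {"dx": 0,"dy": -1,"dz": 10,"rx": 0,"ry": 0,"rz": 0}
    - {"dx": 0,"dy": -1,"dz": 11,"rx": 0,"ry": 0,"rz": 0}
    - {"dx": 0,"dy": -1,"dz": 12,"rx": 0,"ry": 0,"rz": 0}
    - {"dx": 0,"dy": -1,"dz": 12.5,"rx": 0,"ry": 0,"rz": 0}

```text
t: 16.05
eef_pos: [465.8, -272.5, 268.8]
tcp_rot: [-3.141, 0.0, -0.038]
ft_force: [-0.3, 0.0, -3.3]
opening: 0.184
```

```bash
python3 go.py 465.6 -272.4 96 -0.038
```

```text
d [-0.2 -0.1  1.5] r [-0.003  0.003 -0.005] dist 1.5
t 16.05 grasp now [ 465.8 -272.4   97.5] rpy [-3.1413e+00  3.0000e-04 -3.8500e-02] F [-0.3  0.  -3.3] op 0.184 j [-0.65  0.55  1.9   0.    0.69  0.96]
```

Emit:
play_rows:
  increments:
    - {"dx": 0,"dy": 0,"dz": 0.7,"rx": 0,"ry": 0,"rz": 0}
    - {"dx": 0,"dy": 0,"dz": 1.2,"rx": 0,"ry": 0,"rz": 0}
    - {"dx": 0,"dy": 0,"dz": 1.6,"rx": 0,"ry": 0,"rz": 0}

```text
t: 16.3
eef_pos: [465.8, -272.5, 267.2]
tcp_rot: [-3.141, 0.0, -0.039]
ft_force: [0.8, -0.8, -2.8]
opening: 0.189
```

```bash
python3 go.py 465.6 -272.4 96 -0.038
```

```text
d [-0.2 -0.1 -0.1] r [-0.003  0.003 -0.005] dist 0.3
t 16.3 grasp now [ 465.8 -272.4   95.9] rpy [-3.1413e+00  3.0000e-04 -3.8500e-02] F [ 0.8 -0.8 -2.8] op 0.189 j [-0.65  0.56  1.9   0.    0.68  0.96]
```

Not in contact yet, so a little further.

Emit:
play_rows:
  increments:
    - {"dx": 0,"dy": 0,"dz": 0.5,"rx": 0,"ry": 0,"rz": 0}
    - {"dx": 0,"dy": 0,"dz": 0.8,"rx": 0,"ry": 0,"rz": 0}
    - {"dx": 0,"dy": 0,"dz": 0.8,"rx": 0,"ry": 0,"rz": 0}

```text
t: 16.55
eef_pos: [465.8, -272.5, 267.1]
tcp_rot: [3.142, -0.0, -0.038]
ft_force: [-2.2, 0.3, 6.9]
opening: 0.186
```

Contact shows: the force went from −3 to +7 N at the expected seated height. Next I'll release.

Emit:
play_rows:
  increments:
    - {"dx": 0,"dy": 0,"dz": 0,"rx": 0,"ry": 0,"rz": 0}
    - {"dx": 0,"dy": 0,"dz": 0,"rx": 0,"ry": 0,"rz": 0}
    - {"dx": 0,"dy": 0,"dz": 0,"rx": 0,"ry": 0,"rz": 0}
    - {"dx": 0,"dy": 0,"dz": 0,"rx": 0,"ry": 0,"rz": 0}
    - {"dx": 0,"dy": 0,"dz": 0,"rx": 0,"ry": 0,"rz": 0}
  fingers: 0.6

```text
t: 16.97
eef_pos: [465.8, -272.5, 267.1]
tcp_rot: [3.142, -0.0, -0.038]
ft_force: [0.2, 0.2, -0.6]
opening: 0.479
```

Emit:
play_rows:
  increments:
    - {"dx": 0,"dy": 0,"dz": -5,"rx": 0,"ry": 0,"rz": 0}
    - {"dx": 0,"dy": 0,"dz": -15,"rx": 0,"ry": 0,"rz": 0}
    - {"dx": 0,"dy": 0,"dz": -30,"rx": 0,"ry": 0,"rz": 0}
    - {"dx": 0,"dy": 0,"dz": -50,"rx": 0,"ry": 0,"rz": 0}
    - {"dx": 0,"dy": 0,"dz": -70,"rx": 0,"ry": 0,"rz": 0}
    - {"dx": 0,"dy": 0,"dz": -95,"rx": 0,"ry": 0,"rz": 0}
    - {"dx": 0,"dy": 0,"dz": -120,"rx": 0,"ry": 0,"rz": 0}
    - {"dx": 0,"dy": 0,"dz": -140,"rx": 0,"ry": 0,"rz": 0}

```text
t: 17.63
eef_pos: [465.6, -272.3, 409.9]
tcp_rot: [3.14, -0.002, -0.038]
ft_force: [0.2, 0.3, 0.9]
opening: 0.6
```

```bash
python3 go.py 380 -560 235 -0.038
```

```text
d [-74.5 290.8   3.8] r [ 0.012 -0.017 -0.004] dist 300.2
t 17.63 grasp now [ 465.9 -272.5  238.6] rpy [ 3.1403e+00 -1.8000e-03 -3.8400e-02] F [0.2 0.3 0.9] op 0.6 j [-0.65  0.36  1.76  0.    1.01  0.96]
```

Now I'll move the arm aside so the top camera can see the box.

Emit:
play_rows:
  increments:
    - {"dx": -8,"dy": 30,"dz": 0,"rx": 0,"ry": 0,"rz": 0}
    - {"dx": -16,"dy": 65,"dz": 0,"rx": 0,"ry": 0,"rz": 0}
    - {"dx": -26,"dy": 100,"dz": 0,"rx": 0,"ry": 0,"rz": 0}
    - {"dx": -36,"dy": 140,"dz": 0,"rx": 0,"ry": 0,"rz": 0}
    - {"dx": -46,"dy": 180,"dz": 0,"rx": 0,"ry": 0,"rz": 0}
    - {"dx": -56,"dy": 220,"dz": 0,"rx": 0,"ry": 0,"rz": 0}
    - {"dx": -66,"dy": 255,"dz": 0,"rx": 0,"ry": 0,"rz": 0}
    - {"dx": -74,"dy": 285,"dz": 0,"rx": 0,"ry": 0,"rz": 0}

```text
t: 18.3
eef_pos: [379.3, -556.3, 411.1]
tcp_rot: [3.14, -0.002, -0.039]
ft_force: [0.2, -0.4, 0.5]
opening: 0.602
```

Emit:
play_rows:
  increments:
    - {"dx": 0,"dy": 0,"dz": 0,"rx": 0,"ry": 0,"rz": 0}
    - {"dx": 0,"dy": 0,"dz": 0,"rx": 0,"ry": 0,"rz": 0}
    - {"dx": 0,"dy": 0,"dz": 0,"rx": 0,"ry": 0,"rz": 0}

```text
t: 18.55
eef_pos: [379.2, -555.9, 411.6]
tcp_rot: [3.14, -0.002, -0.04]
ft_force: [-0.1, -0.5, -0.9]
opening: 0.599
```

Run:
```python
from h import *
c=cam("top"); cv2.imwrite("pics/t9.png",c["image"][:,:,::-1]); crop(c,335,155,110,110,5,"t9b.png"); crop(c,165,140,90,110,5,"t9c.png")
c=cam("scene"); crop(c,310,160,130,130,4.6,"s9.png")
```

```text
(no output)
```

View pics/t9b.png

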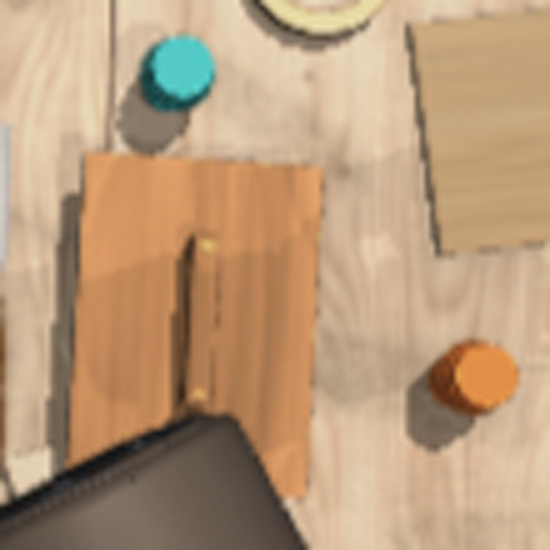

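View pics/t9c.png

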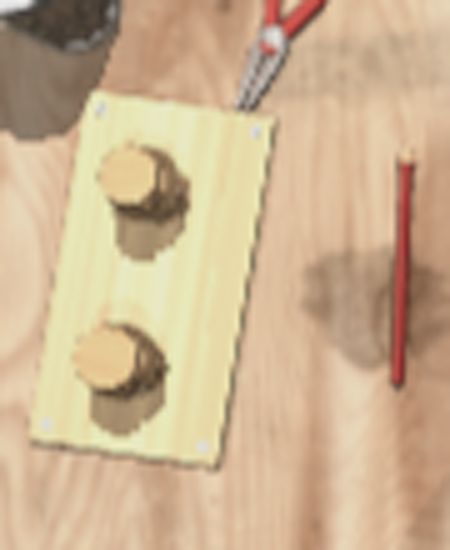

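View pics/s9.png

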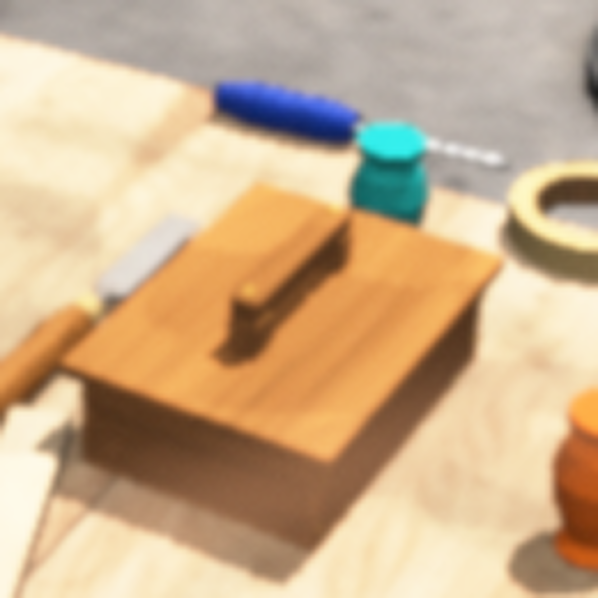

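Run:
```python
from h import *
c=cam("top")
f=lambda x,y,u0=335,v0=155:(u0+(x+.5)/5-.5,v0+(y+.5)/5-.5)
P=[plane(c,*f(*p),68) for p in [(86,153),(322,168),(303,497),(70,455)]]
print(np.round(P,1)); d=P[1]-P[0]; e=P[1]-P[2]
print("yaw",np.arctan2(d[0],-d[1]),np.arctan2(e[1],e[0]),np.arctan2(*(P[0]-P[3])[[1,0]]),"len",np.linalg.norm(d),np.linalg.norm(e),"centre",(P[0]+P[2])/2)
h=[plane(c,*f(*p),104) for p in [(202,235),(199,402)]]; print(h,np.mean(h,0))
print("foot",plane(c,*f(108,355,165,140),98),"other",plane(c,*f(128,175,165,140),96))
print(env.state()['qvel'].round(3))
```

```text
[[ 575.4 -201.1   68. ]
 [ 569.9 -355.    68. ]
 [ 356.4 -345.3   68. ]
 [ 379.1 -194.9   68. ]]
yaw -0.03562053859604579 -0.0453162767000851 -0.031489350064750656 len 154.00042661247366 213.70851407595163 centre [ 465.89947145 -273.22334997   68.        ]
[array([ 520.262901  , -272.84617082,  104.        ]), array([ 414.57239947, -272.70475997,  104.        ])] [ 467.41765024 -272.77546539  104.        ]
foot [475.18746458 325.17020592  98.        ] other [591.13627321 319.06125713  96.        ]
[ 0.004  0.004 -0.001 -0.001 -0.001 -0.001]
```

```bash
python3 -c "
from cell import env
print(env.job_done(), env.state()['t'])"
```

```text
the job is handed in; nothing more can be done
the job is handed in; nothing more can be done
```

The foot from the box now stands upright on the free end of the plywood board, and the lid is seated on the box. I handed the job in at about 19 s, with the arm well clear of both.

- **Foot:** I lifted it out first and set it down with about 5 N of contact. In the last top view it stands about 3 mm from the intended spot and 116 mm from the other foot.
- **Lid:** I set it on the rim at the expected height with about 10 N of contact. It looks flat all round in the scene view. By the top camera its centre is within 1 mm of the box centre.
- **Where checks disagreed:** The three cameras differed by 2–5 mm in places, so I compared positions within a single camera where I could. The lid's yaw read between −0.031 and −0.045 rad depending on the edge used, against −0.038 for the box. In the last top view the arm hid the lid's near-left corner, so I could not check all four from above.

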